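# Shim the hanging foot of the warming plate

## Task

The warming plate rocks because one of its three front feet hangs clear of the counter, though it is hard to see which. Draw the orange shim out from under the cooling rack by its thin end, put it down and take it again by its thick end, then feel at the front feet for the one it slides under (at the others it jams at once), push it straight in from the front, centred under that foot, until it is wedged snug, and leave it there. Leave the bun, bottle, tumbler and jar on the counter where they are.

Things in the scene. Friction and masses are not known exactly. Their poses are not given: they have to be found in the camera images.
- shim_center (a point): Centre (half-way up, 5 mm above the flat underside) of the loose orange plastic wedge shim, 190 mm long, 40 mm wide, 55 to 115 g. x runs along its length from the thick end (16 mm thick, x = -95 mm) to the thin end (4 mm, x = +95 mm), z up. The taper is even, the long sides upright and parallel. It starts flat on the counter with only the thin 55 to 80 mm sticking out in front of the rack.
- shim_tip (a point): Middle of the shim's thin end, 2 mm above its underside; axes as shim_center, from which it lies 95 mm along x.
- rack: Fixed wire cooling rack, 280 mm (x) by 240 mm (y), wires at 41 to 47 mm height on four thin corner legs; the bread rolls on it, at least 90 mm behind the front edge, reach 95 mm. Origin on the counter under its middle; the front edge, under which the shim sticks out, is at x = -140 mm.
- plate_front (a point): Point on the counter under the middle of the front face of the fixed warming plate, a steel body 240 mm deep (x) and 540 mm wide (y), 26 to 63 mm above the counter; the tray of rolls on it (to 115 mm high) begins 80 mm behind this face. x points in under the plate, away from the robot. Three levelling feet stand on brackets before the face: two rest on the counter; one, any of them, hangs.
- foot_left (a point): Point on the counter under the centre of the left front foot (x = -25, y = +190 mm of plate_front); same axes, so x points straight in under it. The foot is a rubber disc, 40 mm across, 12 mm thick, under a steel bracket 44 mm wide reaching 26 mm in front of this point, underside 36 mm and cap nut top 50 mm above the counter. A resting foot stops the shim's tip 20 mm in front of this point.
- foot_mid (a point): The same for the middle front foot (y = 0). Whichever foot hangs, its underside is 8 to 11 mm above the counter and it gives springily when lifted (about 6 N per mm, 4 mm at most); the shim goes on under it until it wedges, its tip then 40 to 125 mm past the point under the foot's centre.
- foot_right (a point): The same for the right front foot (y = -190 mm).
- bottle: Juice bottle, 62 mm in diameter, 190 mm high; origin at the middle of its underside. Bystander.
- bun: Bread bun, 60 mm across, 42 mm high, standing on the counter between the approaches to the middle and right feet, about 85 mm in front of the line of the feet centres; origin at the middle of its underside. Bystander.
- tumbler: Glass tumbler, 72 mm across, 85 mm high; origin at the middle of its underside. Bystander.
- jar: Small amber jar with a red cap, 44 mm in diameter, 85 mm high; origin at the middle of its underside. Bystander.
Mind the look-alikes: they are no part of the job. There is more than one size of the part that bears shim_center; the job needs the largest.

How it is judged:
On the way:
1. the shim has been drawn out from under the rack, with well over half its length in the open, and let go of (x of shim_center in the frame of rack below -0.18 m and contact force between shim and the fingers below 0.1 N), for 0.1 s.
At the end, for the whole second after the job is handed in: The shim lies flat, thin end under one front foot: tip 30 to 145 mm past the foot's centre, within 25 mm sideways of it and 0.2 rad of the plate's front-to-back direction, wedged (contact forces on it sum to over 3 N, against about 1 N lying loose), at rest, let go of (((x of shim_tip in the frame of foot_left between 0.03 and 0.145 m and y of shim_tip in the frame of foot_left between -0.025 and 0.025 m) or (x of shim_tip in the frame of foot_mid between 0.03 and 0.145 m and y of shim_tip in the frame of foot_mid between -0.025 and 0.025 m) or (x of shim_tip in the frame of foot_right between 0.03 and 0.145 m and y of shim_tip in the frame of foot_right between -0.025 and 0.025 m)) and angle between the x axis of shim_center and the x axis of plate_front, either way round below 0.2 rad and angle between shim_center's own z axis and vertical below 0.1 rad and contact force between shim and anything else above 3 N and linear speed of shim below 0.02 m/s); the robot touches nothing.
It fails at once if a bystander (bun, bottle, tumbler or jar) is shifted by more than 30 mm (distance of any of bottle, tumbler, jar, bun from where it was at the start of the episode above 0.03 m).
It also fails if it takes over 67 s, if anything falls off the work surface, if the arm or the gripper's body presses on something with over 40 N, if the wrist force passes 120 N, or if a joint passes its speed limit or range.

## Robot

A 6-joint arm with a two-finger parallel gripper is mounted at the origin on the work surface. World frame = base frame: x ahead of the robot, y to its left, z up, the work surface at z = 0. Lengths are in m, angles in rad, forces in N, time in s.
With the tool pointing down it reaches from about 0.275 to 0.725 m from the base axis. Payload 5.6 kg.
Tool frame: the origin (TCP) lies midway between the tips of the shut fingers; the grasp point (between the pads) lies ctrl.grip_point_offset behind it (ctrl.grip_point_offset is the distance from the TCP to the grasp point, in m); z points along the fingers, y is the line along which they close (so a half turn about z gives the same grasp; the last joint's range is limited). The gripper opens to 85 mm and grips with 20 to 120 N. Pads are 22 mm wide; open, the fingers measure 114 mm over their backs; the gripper's body (76 mm by 85 mm) begins 54 mm behind the grasp point. The pads swing forward as they close: fully open they stand 13 mm farther back than shut.
Start: joints at [0.285, 0.255, 0.108, 0, -1.424, -0.285], TCP at [0.55, 0, 0.202] pointing down, gripper open.
Joint ranges: [-2.95, 2.95], [-1.21, 1.97], [-1.09, 1.5], [-2.87, 1.71], [-2.94, -0.07], [-3.05, 3.05]. Speed limits (rad/s): [2.57, 2.57, 3.14, 3.14, 3.14, 3.14].

## Interface

Orientations are given as a 3x3 rotation matrix whose columns are the frame's x, y, z axes.
In Python, from rig import ctrl gives the robot as it stands.
- The arm moves only by the shell command python3 -m crank 'ROWS' [OPENING]. ROWS is JSON, a list that holds one entry, the list of rows, each a list of 4 numbers: the shift along the world's x, y, z in mm, then the turn about the world's z in degrees. A call has 1 to 12 rows; each row shifts and turns the commanded pose from where the row before left it; what a row does not reach is not made up. A row lasts 1/12 s, in which the tool goes at most 41.7 mm and 7.16 degrees, less where a joint would pass 70% of its speed; a pose out of reach is approached as far as the arm can. A call with a gripper value outside its range is refused whole. OPENING is the opening, from 0 (shut) to 1 (fully open), set as the call begins (- or left out, the last holds). The fingers move at their own pace and stop on an object; the grip force is fixed at half the most. Time passes only in rows, so rows that do not move let the fingers close. It gives the time, the measured TCP pose, the force, the opening and the grip force at its end, in the units of the state.
- ctrl.read_state(): the state, without advancing time (a new reading comes with each control period).
- ctrl.read_camera(name): name is "scene" or "side" or "wrist"; returns a dict with "img" (480x640x3 uint8, red, green, blue), "depth" (480x640 float32, m along the optical axis (not along the pixel's ray), 0 where there is no reading), "intrinsics" (3x3 intrinsics, pixels), "xyz" and "rotation" of the camera in the world. Camera axes: x right, y up, looking along -z (the intrinsics and any distortion apply to the point x, -y, -z); pixel columns grow to the right and rows downward; lengths in m; the calibration is good to about 2 mm. The wrist camera is an equidistant fisheye: a pixel r from the principal point sees the ray r / f radians off the axis. A picture is of the moment at which its call begins.
- ctrl.sign_off(): hands the job in; it is judged then, once.
Trained networks look in the newest picture that a camera, given by its name, has taken for a name from the list of things; names that differ only in an ending like _2 or _b are one class to them, and where a whole thing is asked for, a point or a joint stands for the part that bears it (a point fixed in the world has none). Each returns a list of dicts, best first, with "confidence" (0 to 1); they miss things now and then, are a little off and sometimes report something else, mostly with a low value. They report only what shows in the picture. A call takes as long as a camera call. They do not tell look-alikes from the thing itself.
- ctrl.look_for(camera, thing): "extent" ([left, top, right, bottom] as shares, 0 to 1, of the picture: columns of its width, rows of its height, round what is visible of it).
The state is a dict: "clock": time; "joints": joint angles; "dq": joint speeds; "tau": joint torques, N m; "tcp_pos": TCP position; "ee_rot": TCP orientation; "force": force on the tool from outside, world axes, zero at the start; "ft_torque": the same for the moment, N m; "gripper_width": finger opening in m; "finger_force": force on a finger pad.
Only numpy, scipy, OpenCV 4.12 (cv2) and the standard library are available. Lean on these libraries where they do the work, as an engineer would, in place of code of your own. Each camera call takes 0.05 s, during which the arm holds its last target. There are 200 camera calls.

## Working session

There is one attempt and no reset: what is moved stays moved. The work goes in short steps, Python scripts to look and compute and a shell command to move; the robot and the scene stay as the last step left them, time stands still between calls to the robot, and variables do not carry over. Pictures are saved under pics/ and viewed, at most 10 in all, crops included, and the job is handed in when it is done.

```bash
ls; mkdir -p pics
cat > h.py <<'E'
import numpy as np, cv2
from rig import ctrl
def cam(n):
    c=ctrl.read_camera(n); return c
def pt(c,u,v,d=None,z=None):
    K=np.array(c["intrinsics"]);R=np.array(c["rotation"]);o=np.array(c["xyz"])
    r=np.array([(u-K[0,2])/K[0,0],-(v-K[1,2])/K[1,1],-1.0])
    w=R@r
    if z is not None: return o+w*((z-o[2])/w[2])
    if d is None: d=c["depth"][int(round(v)),int(round(u))]
    return o+w*d
def save(c,n): cv2.imwrite("pics/"+n,c["img"][:,:,::-1])
E
python3 - <<'E'
from h import *
for n in ("scene","side"):
    c=cam(n); save(c,n+"0.png"); print(n,np.round(c["xyz"],3))
    for t in ["shim_center","rack","bottle","bun","tumbler","jar","foot_left","plate_front"]:
        for r in ctrl.look_for(n,t)[:3]:
            e=np.array(r["extent"])*[640,480,640,480]
            print(t,round(r["confidence"],2),e.round(0), pt(c,(e[0]+e[2])/2,(e[1]+e[3])/2).round(3))
E
```

```text
pics
scene [1.209 0.127 1.253]
shim_center 0.94 [427. 229. 501. 249.] [0.486 0.408 0.007]
shim_center 0.81 [413. 296. 467. 334.] [0.699 0.35  0.007]
rack 0.98 [449. 184. 579. 284.] [0.454 0.537 0.002]
bottle 0.65 [ 85. 210. 127. 263.] [ 0.639 -0.44   0.121]
bun 0.69 [125. 258. 388. 437.] [ 0.845 -0.058  0.068]
bun 0.64 [239. 241. 268. 262.] [ 0.598 -0.111  0.038]
tumbler 0.97 [113. 190. 152. 231.] [ 0.504 -0.447  0.018]
jar 0.61 [152. 167. 178. 197.] [ 0.438 -0.366  0.065]
jar 0.21 [121. 260. 391. 438.] [ 0.848 -0.058  0.068]
foot_left 0.8 [124. 259. 391. 437.] [ 0.846 -0.056  0.067]
foot_left 0.53 [445. 185. 576. 284.] [0.455 0.529 0.001]
plate_front 0.67 [124. 256. 388. 435.] [ 0.839 -0.061  0.066]
side [-0.348  1.065  1.147]
shim_center 0.98 [231. 301. 273. 335.] [0.476 0.381 0.009]
shim_center 0.79 [186. 270. 230. 282.] [0.696 0.35  0.006]
shim_center 0.77 [309. 303. 333. 342.] [0.328 0.268 0.009]
rack 0.73 [138. 290. 287. 414.] [0.465 0.528 0.006]
rack 0.73 [419. 186. 434. 211.] [ 0.408 -0.361  0.053]
bottle 0.55 [383. 130. 402. 183.] [ 0.605 -0.431  0.106]
bun 0.71 [329. 207. 348. 228.] [ 0.57  -0.095  0.038]
tumbler 0.81 [397. 165. 421. 193.] [ 0.507 -0.398  0.07 ]
jar 0.61 [421. 186. 434. 213.] [ 0.406 -0.366  0.048]
foot_left 0.78 [186. 150. 353. 242.] [ 0.794 -0.002  0.063]
foot_left 0.37 [385. 127. 402. 182.] [ 0.604 -0.434  0.114]
plate_front 0.89 [189. 150. 354. 241.] [ 0.788 -0.006  0.066]
```

View pics/scene0.png

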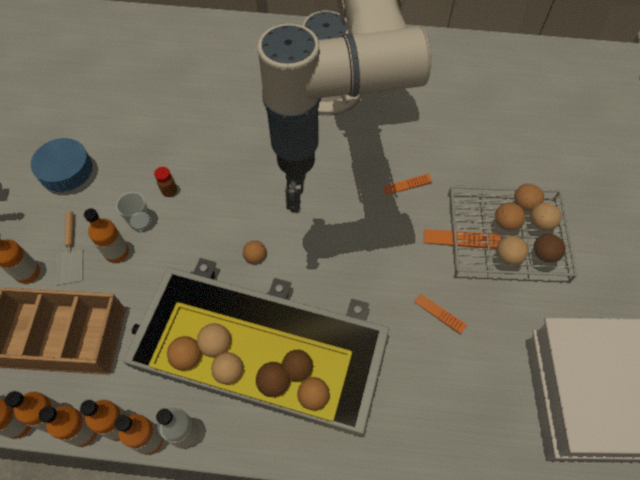

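View pics/side0.png

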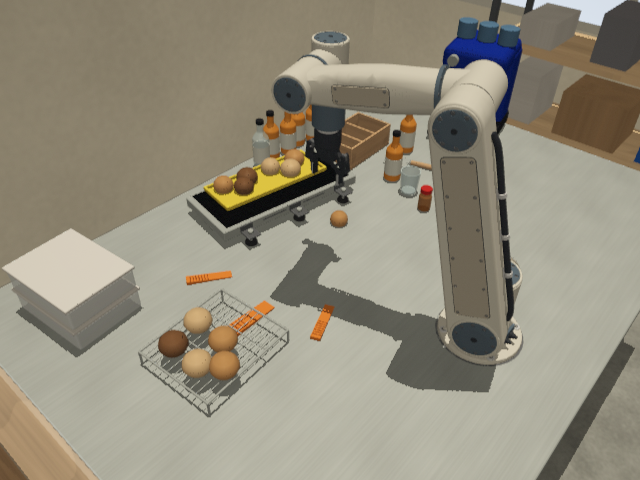

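The scene picture shows three orange wedges: (408,184) and (440,314) lie loose in the open, and both look short. The third, at (427–501,240), runs under the rack with its plain end sticking out, so it fits the description. The foot brackets are at (204,268), (279,289) and (357,309).

Run:
```python
from h import *
c=cam("scene")
im=c["img"]; hsv=cv2.cvtColor(im,cv2.COLOR_RGB2HSV)
m=((hsv[...,0]<14)&(hsv[...,1]>190)&(hsv[...,2]>130)).astype(np.uint8)
m[:, :370]=0; m[:170]=0; m[345:]=0
n,l,s,ce=cv2.connectedComponentsWithStats(m)
for i in range(1,n):
    if s[i,4]>15: print(s[i],ce[i].round(0))
for (x0,y0,x1,y1) in [(375,165,440,205),(415,222,500,256),(405,285,475,340)]:
    ys,xs=np.nonzero(m[y0:y1,x0:x1]); P=np.array([pt(c,x+x0,y+y0,z=0.008)[:2] for x,y in zip(xs,ys)])
    r=cv2.minAreaRect(P.astype(np.float32)*1000); print(np.round(r[0]),np.round(r[1]),r[2]); print(cv2.boxPoints(r).round(0).tolist())
# feet cap nuts at z .05
F=[pt(c,u,v,z=.045) for u,v in [(204,268),(279,289),(357,309)]]
print(np.round(F,3), [c["depth"][v,u] for u,v in [(204,268),(279,289),(357,309)]])
# rack corners at z .047
print(np.round([pt(c,u,v,z=.047) for u,v in [(451,188),(455,278),(572,279),(563,190)]],3))
# plate front top corners z .063
print(np.round([pt(c,u,v,z=.063) for u,v in [(170,273),(387,330)]],3))
a=cv2.resize(im[160:340,370:600],None,fx=3.4,fy=3.3,interpolation=cv2.INTER_CUBIC)
a=cv2.resize(a,(780,600)); cv2.imwrite("pics/crop1.png",a[:,:,::-1])
print(np.round(c["rotation"],3))
```

```text
[395 175  35  16 166] [410. 183.]
[425 231  27  13 213] [439. 237.]
[458 236  16   4  36] [466. 237.]
[490 237  10   4  28] [494. 238.]
[469 243   9   3  17] [473. 244.]
[330. 266.] [ 23. 107.] 25.16429901123047
[[297.0, 309.0], [342.0, 212.0], [363.0, 222.0], [317.0, 319.0]]
[486. 403.] [ 35. 188.] 1.4053176641464233
[[466.0, 496.0], [471.0, 309.0], [506.0, 310.0], [502.0, 497.0]]
[710. 374.] [62. 23.] 57.76520538330078
[[683.0, 354.0], [703.0, 342.0], [736.0, 394.0], [717.0, 407.0]]
[[ 0.658 -0.22   0.045]
 [ 0.692 -0.033  0.045]
 [ 0.721  0.153  0.045]] [np.float32(1.3318431), np.float32(1.3100067), np.float32(1.2845534)]
[[0.361 0.367 0.047]
 [0.618 0.377 0.047]
 [0.589 0.653 0.047]
 [0.334 0.655 0.047]]
[[ 0.688 -0.291  0.063]
 [ 0.771  0.223  0.063]]
[[-0.11  -0.87   0.48 ]
 [ 0.994 -0.099  0.049]
 [ 0.005  0.483  0.876]]
```

View pics/crop1.png

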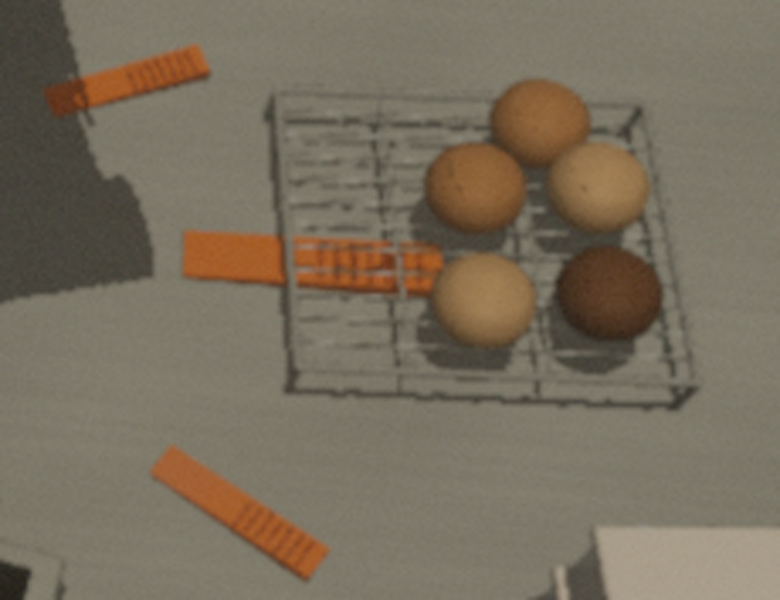

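The crop shows that the wedge under the rack is the job's shim. It measures about 190 x 37 mm, against about 107 mm and 62 mm for the two others, so it is the largest. Its plain thin end is at about (0.489, 0.309), it sticks out about 60 mm, and its ribbed thick end is under the rack.

```bash
python3 - <<'E'
from h import *
s=ctrl.read_state(); print(ctrl.grip_point_offset, np.round(s["ee_rot"],3), s["tcp_pos"], s["gripper_width"],s["clock"])
E
python3 -m crank '[[[-10,40,0,7],[-10,40,0,7],[-8,40,0,7],[-8,40,0,7],[-8,40,0,7],[-8,40,0,7],[-8,40,0,7]]]' 0.8
```

```text
0.0187 [[ 0. -1.  0.]
 [-1. -0.  0.]
 [-0. -0. -1.]] [5.49995356e-01 3.48879286e-05 2.01802195e-01] 0.08557524988739687 0.95
clock: 1.53
tcp_pos: [0.4892, 0.2819, 0.2021]
ee_rot: [[0.759, -0.651, 0.0], [-0.651, -0.759, 0.0], [0.0, -0.001, -1.0]]
force: [0.5, 0.2, 0.0]
gripper_width: 0.068
finger_force: 0.0
```

```bash
python3 -m crank '[[[0,10,-5,-7],[0,10,-5,-7],[0,10,-5,-7],[0,5,-5,-7],[0,5,-5,-7],[0,2,-5,-7],[0,0,-5,-6],[0,0,0,0]]]' 0.8
python3 - <<'E'
from h import *
c=cam("wrist"); save(c,"w1.png"); print(np.round(c["xyz"],3),np.round(c["rotation"],3),c["intrinsics"])
for r in ctrl.look_for("wrist","shim_center")[:3]: print(r["confidence"],np.array(r["extent"])*[640,480,640,480])
E
```

```text
clock: 2.2
tcp_pos: [0.4894, 0.3219, 0.1655]
ee_rot: [[0.014, -1.0, -0.002], [-1.0, -0.014, -0.001], [0.001, 0.002, -1.0]]
force: [-0.3, -0.6, -0.0]
gripper_width: 0.0681
finger_force: 0.0
[0.491 0.242 0.337] [[-1.     0.012  0.006]
 [-0.014 -0.951 -0.31 ]
 [ 0.002 -0.31   0.951]] [[371.64829954   0.         317.9899516 ]
 [  0.         371.64829954 235.10579926]
 [  0.           0.           1.        ]]
0.85 [299.008 189.6   342.016 373.2  ]
0.76 [449.472  73.488 513.088 212.496]
0.58 [ 88.576 171.408 155.904 288.72 ]
```

View pics/w1.png

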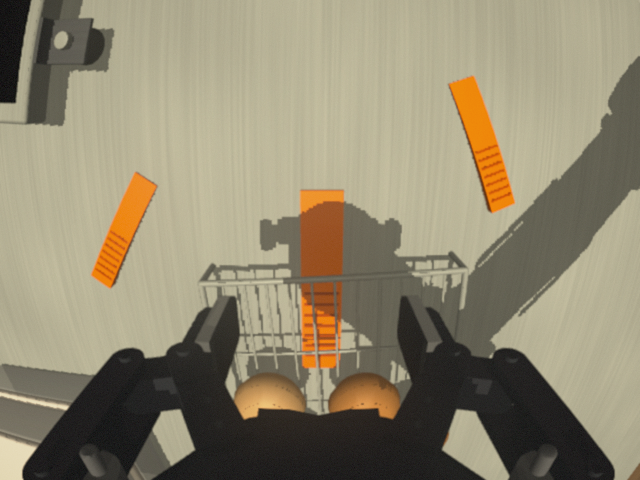

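The wrist view shows the shim's thin end at rows 190–270, columns 301–344, centred between the fingers and in front of the rack's front bar at row 275.

```bash
cat >> h.py <<'E'
def wp(c,u,v,z=0.0):
    K=np.array(c["intrinsics"]);R=np.array(c["rotation"]);o=np.array(c["xyz"])
    x=(u-K[0,2])/K[0,0];y=(v-K[1,2])/K[1,1];t=np.hypot(x,y)
    r=np.array([np.sin(t)*x/t,-np.sin(t)*y/t,-np.cos(t)]);w=R@r
    return o+w*((z-o[2])/w[2])
E
python3 - <<'E'
from h import *
c=cam("wrist")
for u,v,z in [(301,190,.004),(344,190,.004),(301,268,.008),(344,268,.008),(320,367,.016),(322,277,.047),(200,283,.047),(465,268,.047),(63,40,.05),(238,320,.15)]: print((u,v),wp(c,u,v,z).round(4))
E
```

```text
(301, 190) [0.5065 0.3082 0.004 ]
(344, 190) [0.4671 0.3074 0.004 ]
(301, 268) [0.5058 0.3838 0.008 ]
(344, 268) [0.4642 0.383  0.008 ]
(320, 367) [0.4849 0.4978 0.016 ]
(322, 277) [0.4861 0.3751 0.047 ]
(200, 283) [0.5954 0.3847 0.047 ]
(465, 268) [0.3573 0.3657 0.047 ]
(63, 40) [0.7229 0.1568 0.05  ]
(238, 320) [0.5378 0.3579 0.15  ]
```

```bash
python3 -m crank '[[[-3,3,-30,0],[0,0,-30,0],[0,0,-30,0],[0,0,-30,0],[0,0,-20,0],[0,0,-12,0],[0,0,-4,0],[0,0,0,0]]]' 0.6
python3 -m crank '[[[0,0,-3,0],[0,0,-3,0],[0,0,0,0]]]'
```

```text
clock: 3.02
tcp_pos: [0.4868, 0.3247, 0.0103]
ee_rot: [[0.019, -1.0, -0.001], [-1.0, -0.019, -0.001], [0.001, 0.001, -1.0]]
force: [-0.7, 0.3, 0.1]
gripper_width: 0.0511
finger_force: 0.0
clock: 3.27
tcp_pos: [0.4872, 0.3253, 0.0053]
ee_rot: [[0.018, -1.0, 0.001], [-1.0, -0.018, 0.001], [-0.001, -0.001, -1.0]]
force: [-0.8, 0.3, -0.2]
gripper_width: 0.0515
finger_force: 0.0
```

```bash
python3 -m crank '[[[0,0,-3,0],[0,0,-2,0],[0,0,0,0]]]'; python3 -m crank '[[[0,0,-2,0],[0,0,0,0]]]'
```

```text
clock: 3.52
tcp_pos: [0.4868, 0.3249, -0.0005]
ee_rot: [[0.017, -1.0, -0.0], [-1.0, -0.017, -0.0], [0.0, 0.0, -1.0]]
force: [-0.4, 0.0, -0.2]
gripper_width: 0.0511
finger_force: 0.0
clock: 3.68
tcp_pos: [0.4869, 0.3249, -0.0025]
ee_rot: [[0.017, -1.0, -0.0], [-1.0, -0.017, -0.0], [0.0, 0.0, -1.0]]
force: [0.6, 0.5, 0.7]
gripper_width: 0.0513
finger_force: 0.0
```

```bash
python3 -m crank '[[[0,0,0,0],[0,0,0,0],[0,0,0,0],[0,0,0,0],[0,0,0,0],[0,0,0,0]]]' 0.3
```

```text
clock: 4.18
tcp_pos: [0.487, 0.325, -0.0022]
ee_rot: [[0.017, -1.0, 0.0], [-1.0, -0.017, 0.0], [-0.0, -0.0, -1.0]]
force: [-0.2, -0.3, 0.6]
gripper_width: 0.0257
finger_force: 0.0
```

The fingers closed to 26 mm over the top of the shim, so they were too high. I'll reopen them and feel down to the counter.

```bash
python3 -m crank '[[[0,0,0,0],[0,0,0,0],[0,0,0,0],[0,0,-2,0],[0,0,-1,0],[0,0,0,0]]]' 0.6; python3 -m crank '[[[0,0,-2,0],[0,0,0,0]]]'
```

```text
clock: 4.68
tcp_pos: [0.4868, 0.3248, -0.0056]
ee_rot: [[0.017, -1.0, -0.001], [-1.0, -0.017, -0.0], [0.0, 0.001, -1.0]]
force: [0.3, 0.2, 0.6]
gripper_width: 0.0511
finger_force: 0.0
clock: 4.85
tcp_pos: [0.4868, 0.3249, -0.0076]
ee_rot: [[0.017, -1.0, -0.0], [-1.0, -0.017, -0.0], [0.0, 0.0, -1.0]]
force: [-0.5, -0.4, -0.0]
gripper_width: 0.0514
finger_force: 0.0
```

Run:
```python
from h import *
c=cam("wrist"); save(c,"w2.png")
```

```text
(no output)
```

View pics/w2.png

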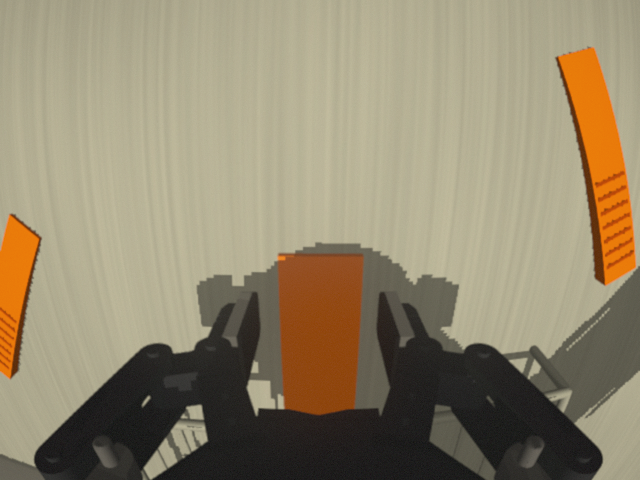

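The shim (columns 278–363) sits centred between the fingers, and nothing has touched yet. I'll keep feeling downward.

```bash
python3 -m crank '[[[0,0,-1,0],[0,0,0,0]]]'; python3 -m crank '[[[0,0,-1,0],[0,0,0,0]]]'
```

```text
clock: 5.07
tcp_pos: [0.4869, 0.325, -0.0084]
ee_rot: [[0.017, -1.0, -0.0], [-1.0, -0.017, -0.0], [0.0, 0.0, -1.0]]
force: [-0.1, -0.9, 0.1]
gripper_width: 0.051
finger_force: 0.0
clock: 5.23
tcp_pos: [0.4869, 0.325, -0.0094]
ee_rot: [[0.017, -1.0, -0.0], [-1.0, -0.017, -0.0], [0.0, 0.0, -1.0]]
force: [-0.2, 0.1, -1.1]
gripper_width: 0.0513
finger_force: 0.0
```

```bash
python3 -m crank '[[[0,0,0,0],[0,0,0,0],[0,0,0,0],[0,0,0,0],[0,0,0,0]]]' 0.3
```

```text
clock: 5.65
tcp_pos: [0.487, 0.3251, -0.0092]
ee_rot: [[0.017, -1.0, 0.0], [-1.0, -0.017, 0.0], [-0.0, -0.0, -1.0]]
force: [0.4, -0.1, 0.2]
gripper_width: 0.0257
finger_force: 0.0
```

Run:
```python
from h import *
c=cam("wrist"); a=c["img"][200:440,180:460]
d=cam("side"); b=d["img"][240:360,170:310]
a=cv2.resize(a,(400,343)); b=cv2.resize(b,(400,343),interpolation=cv2.INTER_CUBIC)
cv2.imwrite("pics/w3.png",np.hstack([a,b])[:,:,::-1])
s=ctrl.read_state(); print(s["tcp_pos"],s["gripper_width"],s["joints"])
```

```text
[ 0.48700968  0.32504948 -0.00917759] 0.025601862483479922 [ 8.55394068e-01  4.71150441e-01 -1.39279687e-01  7.59187531e-06
 -9.60294102e-01 -8.37963137e-01]
```

View pics/w3.png

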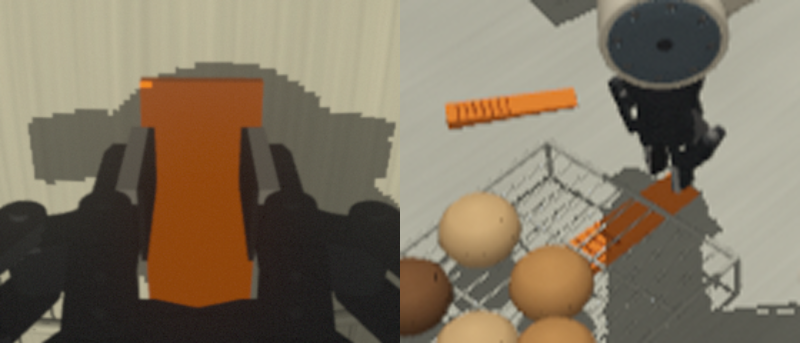

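Run:
```python
from h import *
c=cam("wrist"); D=c["depth"];R=np.array(c["rotation"]);o=np.array(c["xyz"]);K=c["intrinsics"]
print(o)
def wd(u,v):
    x=(u-K[0,2])/K[0,0];y=(v-K[1,2])/K[1,1];t=np.hypot(x,y)
    r=np.array([np.sin(t)*x/t,-np.sin(t)*y/t,-np.cos(t)]);r=r/np.cos(t)
    return o+R@r*D[v,u]
# crop px -> full: u=180+px*0.7, v=200+py*0.7
for p in [(200,20),(200,90),(200,150),(200,200),(145,133),(140,150),(132,170),(258,140),(250,160),(265,170)]:
    u,v=int(180+p[0]*.7),int(200+p[1]*.7); print(p,(u,v),wd(u,v).round(4))
```

```text
[0.48902128 0.24497658 0.16236762]
(200, 20) (320, 214) [ 0.4874  0.2883 -0.0006]
(200, 90) (320, 263) [0.487  0.3102 0.0044]
(200, 150) (320, 305) [0.4866 0.3321 0.0046]
(200, 200) (320, 340) [0.4862 0.3507 0.0073]
(145, 133) (281, 293) [0.5028 0.3138 0.0283]
(140, 150) (278, 305) [0.5032 0.3143 0.0374]
(132, 170) (272, 319) [0.5044 0.3145 0.0477]
(258, 140) (360, 298) [0.4713 0.3133 0.0327]
(250, 160) (355, 312) [0.4743 0.3134 0.0437]
(265, 170) (365, 319) [0.471  0.3139 0.0477]
```

The depth readings put the pad tips at about z = 0.02 while the TCP reads -0.009, so they sit well behind the TCP. I'll reopen and go down by feel.

```bash
python3 -m crank '[[[0,-4,0,0],[0,0,0,0],[0,0,0,0],[0,0,-4,0],[0,0,-4,0],[0,0,0,0]]]' 0.6; python3 -m crank '[[[0,0,-3,0],[0,0,0,0]]]'
python3 - <<'E'
from h import *
c=cam("wrist"); D=c["depth"];R=np.array(c["rotation"]);o=np.array(c["xyz"]);K=c["intrinsics"]
v,u=np.mgrid[230:340,200:440]
x=(u-K[0,2])/K[0,0];y=(v-K[1,2])/K[1,1];t=np.hypot(x,y)+1e-9
r=np.stack([np.tan(t)*x/t,-np.tan(t)*y/t,-np.ones_like(t)],-1)
P=o+(r@R.T)*D[230:340,200:440][...,None]
dk=c["img"][230:340,200:440].max(-1)
for side in (P[...,0]>.511,P[...,0]<.462):
    s=P[side&(abs(P[...,1]-.31)<.006)&(P[...,2]>.012)&(P[...,2]<.06)]
    print(len(s), np.percentile(s[:,2],[0,2,10,50]).round(4) if len(s) else '')
E
```

```text
clock: 6.3
tcp_pos: [0.4863, 0.3205, -0.0184]
ee_rot: [[0.017, -1.0, -0.002], [-1.0, -0.017, -0.001], [0.001, 0.002, -1.0]]
force: [-0.2, -0.7, -1.3]
gripper_width: 0.0513
finger_force: 0.0
clock: 6.47
tcp_pos: [0.4866, 0.3208, -0.0209]
ee_rot: [[0.017, -1.0, -0.001], [-1.0, -0.017, -0.001], [0.001, 0.001, -1.0]]
force: [-0.7, 0.1, 0.2]
gripper_width: 0.0512
finger_force: 0.0
1568 [0.0122 0.0153 0.02   0.0345]
1566 [0.0123 0.0153 0.0201 0.0346]
```

```bash
python3 -m crank '[[[0,0,-3,0],[0,0,0,0]]]';  python3 -m crank '[[[0,0,-2,0],[0,0,0,0]]]'; python3 -m crank '[[[0,0,-1,0],[0,0,0,0]]]'
cat >> h.py <<'E'
def tips(n="w"):
    c=cam("wrist"); D=c["depth"];R=np.array(c["rotation"]);o=np.array(c["xyz"]);K=c["intrinsics"]
    v,u=np.mgrid[230:400,150:490]
    x=(u-K[0,2])/K[0,0];y=(v-K[1,2])/K[1,1];t=np.hypot(x,y)+1e-9
    r=np.stack([np.tan(t)*x/t,-np.tan(t)*y/t,-np.ones_like(t)],-1)
    P=o+(r@R.T)*D[230:400,150:490][...,None]
    s=ctrl.read_state(); q=(P-np.array(s["tcp_pos"]))@np.array(s["ee_rot"])  # tool coords
    m=(abs(q[...,0]-.011)<.004)&(abs(q[...,1])<.05)&(abs(q[...,1])>s["gripper_width"]/2-.002)
    print("hist z(mm)",np.histogram(P[m][:,2]*1000,bins=range(-4,30,2)))
E
python3 -c "
from h import *; tips()"
```

```text
clock: 6.68
tcp_pos: [0.4868, 0.3209, -0.0237]
ee_rot: [[0.017, -1.0, -0.001], [-1.0, -0.017, -0.0], [0.0, 0.001, -1.0]]
force: [-0.3, -1.0, 0.1]
gripper_width: 0.0513
finger_force: 0.0
clock: 6.85
tcp_pos: [0.4869, 0.3209, -0.0255]
ee_rot: [[0.017, -1.0, -0.0], [-1.0, -0.017, -0.0], [0.0, 0.0, -1.0]]
force: [-0.1, 0.3, 0.1]
gripper_width: 0.0515
finger_force: 0.0
clock: 7.02
tcp_pos: [0.4869, 0.321, -0.0264]
ee_rot: [[0.017, -1.0, -0.0], [-1.0, -0.017, -0.0], [0.0, 0.0, -1.0]]
force: [-0.9, -0.4, 0.1]
gripper_width: 0.0512
finger_force: 0.0
hist z(mm) (array([   9, 1497,  387,    0,    1,    9,   46,   83,  107,  126,  135,
        151,  141,  162,  167,  152]), array([-4, -2,  0,  2,  4,  6,  8, 10, 12, 14, 16, 18, 20, 22, 24, 26, 28]))
```

```bash
python3 -m crank '[[[0,0,-2,0],[0,0,0,0]]]';  python3 -m crank '[[[0,0,-1,0],[0,0,0,0]]]'; python3 -m crank '[[[0,0,0,0],[0,0,0,0],[0,0,0,0],[0,0,0,0],[0,0,0,0]]]' 0.3
```

```text
clock: 7.23
tcp_pos: [0.4868, 0.3209, -0.0285]
ee_rot: [[0.017, -1.0, -0.0], [-1.0, -0.017, -0.0], [0.0, 0.0, -1.0]]
force: [0.0, -0.8, 0.4]
gripper_width: 0.0514
finger_force: 0.0
clock: 7.4
tcp_pos: [0.4869, 0.3209, -0.0294]
ee_rot: [[0.017, -1.0, -0.0], [-1.0, -0.017, -0.0], [0.0, 0.0, -1.0]]
force: [-0.1, 0.0, 0.1]
gripper_width: 0.0511
finger_force: 0.0
clock: 7.82
tcp_pos: [0.4872, 0.3211, -0.0287]
ee_rot: [[0.018, -1.0, 0.001], [-1.0, -0.018, 0.0], [-0.0, -0.001, -1.0]]
force: [-0.6, -1.4, 5.1]
gripper_width: 0.0371
finger_force: 59.9
```

Gripped at 60 N. Now I'll draw it straight out, 180 mm.

```bash
python3 -m crank '[[[0,-5,1,0],[0,-15,0,0],[0,-15,0,0],[1,-15,0,0],[0,-20,0,0],[1,-20,0,0],[0,-20,0,0],[1,-20,0,0],[0,-20,0,0],[1,-20,0,0],[0,-10,0,0],[0,0,0,0]]]'
```

```text
clock: 8.82
tcp_pos: [0.4901, 0.138, -0.0284]
ee_rot: [[0.014, -1.0, -0.001], [-1.0, -0.014, -0.001], [0.001, 0.001, -1.0]]
force: [-0.9, 0.3, 0.2]
gripper_width: 0.0369
finger_force: 60.1
```

Release it, lift to about 70 mm and go above the thick end (about y = 0.303).

```bash
python3 -m crank '[[[0,0,0,0],[0,0,0,0],[0,0,0,0],[0,0,0,0],[0,0,25,0],[0,0,30,0],[0,10,30,0],[0,20,20,0],[0,30,0,0]]]' 0.6; python3 -m crank '[[[0,30,0,0],[0,30,0,0],[0,20,0,0],[0,0,0,0]]]' 0.7
python3 - <<'E'
from h import *
c=cam("wrist"); save(c,"w4.png"); s=ctrl.read_state(); print(s["tcp_pos"])
im=c["img"]; hsv=cv2.cvtColor(im,cv2.COLOR_RGB2HSV)
m=((hsv[...,0]<14)&(hsv[...,1]>190)&(hsv[...,2]>90)).astype(np.uint8)
n,l,st,ce=cv2.connectedComponentsWithStats(m)
for i in range(1,n):
    if st[i,4]>400: print(st[i],ce[i].round())
E
```

```text
clock: 9.57
tcp_pos: [0.4938, 0.2024, 0.0821]
ee_rot: [[0.017, -1.0, 0.008], [-1.0, -0.017, 0.004], [-0.004, -0.008, -1.0]]
force: [1.2, 1.1, 0.0]
gripper_width: 0.0514
finger_force: 0.0
clock: 9.9
tcp_pos: [0.4908, 0.285, 0.0764]
ee_rot: [[0.021, -1.0, 0.0], [-1.0, -0.021, 0.001], [-0.001, -0.0, -1.0]]
force: [-0.3, 0.0, 0.3]
gripper_width: 0.0599
finger_force: 0.0
[0.49053011 0.28322392 0.07630441]
[ 293  218   60   64 3145] [323. 251.]
```

View pics/w4.png

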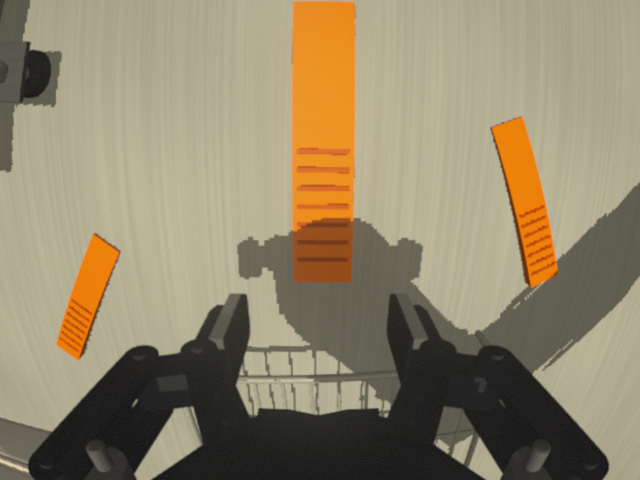

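The shim lies in the open. Its thick ribbed end is at (322,282), its thin end at (325,2), and the rack is well behind it.

Run:
```python
from h import *
c=cam("wrist")
for u,v,z in [(293,282,.016),(352,282,.016),(295,2,.004),(355,2,.004)]: print(wp(c,u,v,z).round(4))
print(ctrl.read_state()["tcp_pos"])
```

```text
[0.5078 0.3135 0.016 ]
[0.4671 0.3127 0.016 ]
[0.5093 0.125  0.004 ]
[0.4705 0.1239 0.004 ]
[0.49050337 0.28197154 0.07634298]
```

```bash
python3 -m crank '[[[-3,18,-25,0],[0,0,-25,0],[0,0,-20,0],[0,0,-15,0],[0,0,-10,0],[0,0,-4,0],[0,0,0,0],[0,0,0,0]]]' 0.65;  python3 -m crank '[[[0,0,-1,0],[0,0,0,0],[0,0,0,0],[0,0,0,0],[0,0,0,0],[0,0,0,0]]]' 0.3
```

```text
clock: 10.67
tcp_pos: [0.4886, 0.2991, -0.0214]
ee_rot: [[0.017, -1.0, 0.001], [-1.0, -0.017, 0.001], [-0.001, -0.001, -1.0]]
force: [0.6, 0.3, 0.4]
gripper_width: 0.055
finger_force: 0.0
clock: 11.17
tcp_pos: [0.4889, 0.2997, -0.0217]
ee_rot: [[0.018, -1.0, 0.002], [-1.0, -0.018, 0.002], [-0.002, -0.002, -1.0]]
force: [-0.6, -1.0, 5.8]
gripper_width: 0.0377
finger_force: 60.8
```

```bash
python3 -m crank '[[[0,-4,10,2],[0,-10,10,6],[-1,-10,0,7],[-1,-10,0,7],[-1,-10,0,7],[-1,-10,0,7],[-1,-10,0,7],[-1,-10,0,7],[-1,-10,0,7],[-1,-10,0,7],[-1,-10,0,7],[-2,0,0,7]]]';  python3 -m crank '[[[0,0,0,2],[0,0,0,0],[0,0,0,0]]]'
python3 - <<'E'
from h import *
c=cam("wrist"); save(c,"w5.png"); print(np.round(c["xyz"],3))
E
```

```text
clock: 12.17
tcp_pos: [0.4764, 0.1935, -0.0033]
ee_rot: [[0.982, -0.186, -0.001], [-0.186, -0.982, -0.0], [-0.001, 0.001, -1.0]]
force: [1.0, 0.3, -0.6]
gripper_width: 0.038
finger_force: 60.3
clock: 12.42
tcp_pos: [0.4769, 0.195, -0.0032]
ee_rot: [[0.987, -0.158, -0.0], [-0.158, -0.987, 0.0], [-0.0, -0.0, -1.0]]
force: [0.1, -0.3, -0.2]
gripper_width: 0.0379
finger_force: 60.3
[0.556 0.182 0.168]
```

View pics/w5.png

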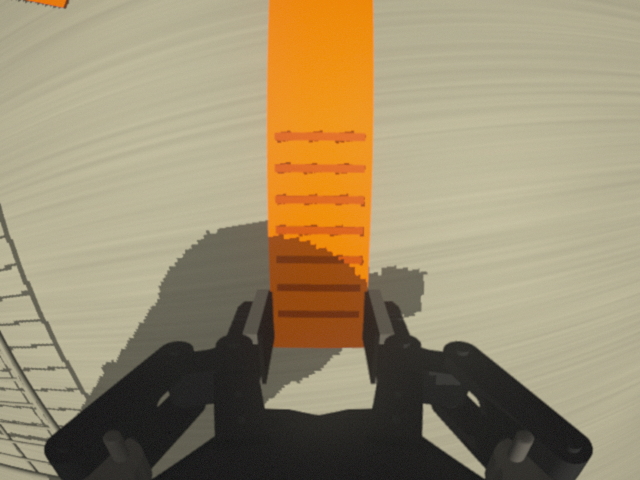

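The wrist view shows the shim held by its thick ribbed end (row 347), straight between the pads. Its tip is out of frame, so I'll measure it in the scene view.

Run:
```python
from h import *
c=cam("scene"); im=c["img"]; hsv=cv2.cvtColor(im,cv2.COLOR_RGB2HSV)
m=((hsv[...,0]<14)&(hsv[...,1]>180)&(hsv[...,2]>110)).astype(np.uint8); m[:,:300]=0; m[:, 415:]=0; m[330:]=0
n,l,st,ce=cv2.connectedComponentsWithStats(m)
for i in range(1,n):
    if st[i,4]>60:
        print(st[i]); ys,xs=np.nonzero(l==i)
        P=np.array([pt(c,x,y,z=.025)[:2] for x,y in zip(xs,ys)]).astype(np.float32)*1000
        r=cv2.minAreaRect(P); print(cv2.boxPoints(r).round(0).tolist(),r[1])
x0,y0=180,180
a=cv2.resize(im[y0:y0+165,x0:x0+220],(800,600),interpolation=cv2.INTER_CUBIC); cv2.imwrite("pics/s2.png",a[:,:,::-1])
```

```text
[358 226  28  60 767]
[[484.0, 174.0], [646.0, 148.0], [652.0, 185.0], [490.0, 211.0]] (37.36711120605469, 163.29714965820312)
```

View pics/s2.png

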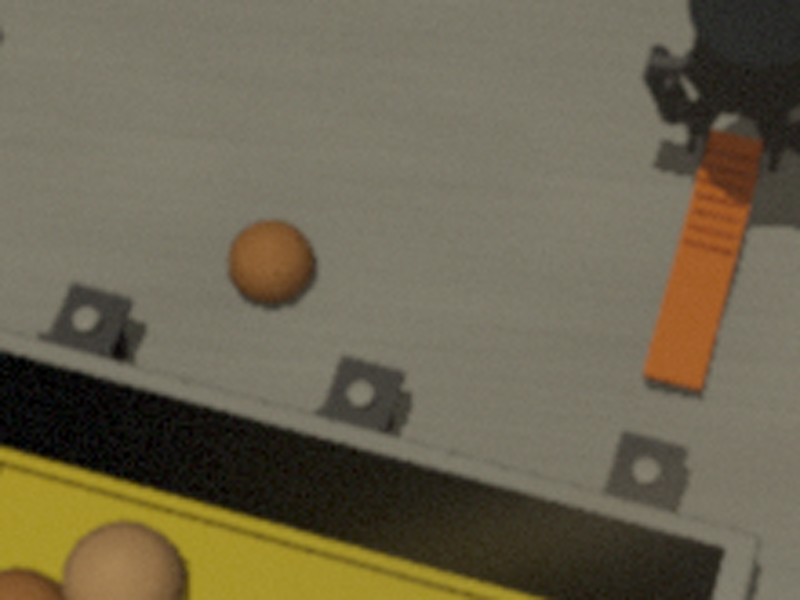

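The crop shows the cap nuts at (85,318), (361,393) and (646,470), the shim tip at (674,383) in front of the left foot, and the bun at (272,262).

Run:
```python
from h import *
c=cam("scene"); f=lambda p,z: pt(c,180+p[0]*.275,180+p[1]*.275,z=z)[:2]
R,M,L=[f(p,.05) for p in [(85,318),(361,393),(646,470)]]
yv=(L-R)/np.linalg.norm(L-R); xv=np.array([yv[1],-yv[0]]); print(R,M,L,np.linalg.norm(L-R),"yaw",np.degrees(np.arctan2(xv[1],xv[0])))
t=f((674,383),.022); th=f((736,132),.034); print("tip",t,"thick",th)
g=ctrl.read_state()["tcp_pos"][:2]; 
for n,F in zip("RML",(R,M,L)): print(n,"tip rel",((t-F)@xv*1000).round(1),((t-F)@yv*1000).round(1),"grasp rel",((g-F)@xv*1000).round(1),((g-F)@yv*1000).round(1))
b=f((272,262),.02); print("bun",b,(b-M)@xv,(b-M)@yv,xv,yv)
e=t-th; print("shim yaw",np.degrees(np.arctan2(e[1],e[0])))
```

```text
[ 0.65915653 -0.22000478] [ 0.69178908 -0.03237807] [0.7239324  0.15413216] 0.3797030026613958 yaw -9.822482348072999
tip [0.64941529 0.16809115] thick [0.45874603 0.19626536]
R tip rel -75.8 380.7 grasp rel -250.3 378.0
M tip rel -76.0 190.3 grasp rel -250.5 187.5
L tip rel -75.8 1.0 grasp rel -250.3 -1.7
bun [ 0.58944582 -0.11117556] -0.08740046688962844 -0.09510176616044337 [ 0.98534103 -0.17059615] [0.17059615 0.98534103]
shim yaw -8.405477569456032
```

```bash
python3 -m crank '[[[0,1,-8,-1],[0,0,-8,0],[0,0,-2,0],[0,0,0,0],[0,0,0,0]]]'; python3 -m crank '[[[9.9,-1.7,0,0],[9.9,-1.7,0,0],[9.9,-1.7,0,0],[9.9,-1.7,0,0],[0,0,0,0],[0,0,0,0]]]'
```

```text
clock: 12.98
tcp_pos: [0.4766, 0.196, -0.0217]
ee_rot: [[0.985, -0.174, -0.001], [-0.174, -0.985, -0.0], [-0.001, 0.0, -1.0]]
force: [-1.8, 0.4, 1.9]
gripper_width: 0.0379
finger_force: 60.6
clock: 13.48
tcp_pos: [0.5173, 0.1889, -0.0217]
ee_rot: [[0.985, -0.175, -0.0], [-0.175, -0.985, -0.0], [-0.0, 0.0, -1.0]]
force: [-0.7, -0.5, -0.6]
gripper_width: 0.0381
finger_force: 60.4
```

```bash
python3 -m crank '[[[3.9,-0.7,0,0],[3.9,-0.7,0,0],[3.9,-0.7,0,0],[3,-0.5,0,0],[0,0,0,0]]]'; python3 -m crank '[[[3,-0.5,0,0],[3,-0.5,0,0],[0,0,0,0]]]'
```

```text
clock: 13.9
tcp_pos: [0.5319, 0.1866, -0.0212]
ee_rot: [[0.985, -0.174, 0.0], [-0.174, -0.985, 0.0], [0.0, -0.0, -1.0]]
force: [1.3, -0.4, -0.9]
gripper_width: 0.038
finger_force: 60.4
clock: 14.15
tcp_pos: [0.5324, 0.1859, -0.0217]
ee_rot: [[0.985, -0.175, -0.009], [-0.175, -0.985, -0.0], [-0.009, 0.002, -1.0]]
force: [-16.7, 6.2, 10.4]
gripper_width: 0.0376
finger_force: 61.5
```

It jammed 20 mm in front of the left foot, so that foot is resting. Back off and try the middle foot.

```bash
python3 -m crank '[[[-15,2.6,0,0],[-15,2.6,4,0],[-10,1.7,4,0],[-5.4,-31.2,0,0],[-5.4,-31.2,0,0],[-5.4,-31.2,0,0],[-5.4,-31.2,0,0],[-5.4,-31.2,0,0],[-5.4,-31.2,0,0],[0,0,0,0],[0,0,0,0]]]'
python3 - <<'E'
from h import *
c=cam("scene"); im=c["img"]; hsv=cv2.cvtColor(im,cv2.COLOR_RGB2HSV)
m=((hsv[...,0]<14)&(hsv[...,1]>180)&(hsv[...,2]>110)).astype(np.uint8); m[:,:272]=0; m[:, 375:]=0; m[330:]=0
n,l,st,ce=cv2.connectedComponentsWithStats(m)
xv=np.array([.9853,-.1706]);yv=np.array([.1706,.9853]);M=np.array([.6918,-.0324])
i=1+np.argmax(st[1:,4]); print(st[i]); ys,xs=np.nonzero(l==i)
P=np.array([pt(c,x,y,z=.015)[:2] for x,y in zip(xs,ys)])-M
Q=np.stack([P@xv,P@yv],1)*1000; print(Q.max(0),Q.min(0)); r=cv2.minAreaRect(Q.astype(np.float32)); print(r, cv2.boxPoints(r).round(0).tolist())
E
```

```text
clock: 15.07
tcp_pos: [0.4647, 0.0041, -0.0128]
ee_rot: [[0.984, -0.176, 0.0], [-0.176, -0.984, 0.0], [0.0, -0.0, -1.0]]
force: [0.3, -0.0, -0.6]
gripper_width: 0.038
finger_force: 60.6
[279 217  32  59 642]
[-55.32543658  15.3352674 ] [-217.81438312  -23.87377336]
((-136.6039276123047, -4.055442810058594), (162.52737426757812, 39.13888168334961), 0.1771097332239151) [[-218.0, 15.0], [-218.0, -24.0], [-55.0, -23.0], [-55.0, 16.0]]
```

```bash
python3 -m crank '[[[0.5,3,-4,0],[0,0,-4.5,0],[0,0,0,0],[9.9,-1.7,0,0],[9.9,-1.7,0,0],[4.9,-0.9,0,0],[0,0,0,0],[0,0,0,0]]]'; python3 -m crank '[[[3.9,-0.7,0,0],[3.9,-0.7,0,0],[3,-0.5,0,0],[3,-0.5,0,0],[0,0,0,0]]]'
```

```text
clock: 15.78
tcp_pos: [0.4912, 0.0047, -0.0217]
ee_rot: [[0.985, -0.173, 0.001], [-0.173, -0.985, 0.0], [0.001, -0.0, -1.0]]
force: [1.5, 0.2, 1.3]
gripper_width: 0.038
finger_force: 60.8
clock: 16.2
tcp_pos: [0.5032, 0.0018, -0.0218]
ee_rot: [[0.985, -0.173, -0.002], [-0.173, -0.985, -0.0], [-0.002, 0.001, -1.0]]
force: [-3.2, -0.2, 5.3]
gripper_width: 0.0381
finger_force: 61.3
```

```bash
python3 -m crank '[[[3,-0.5,0,0],[3,-0.5,0,0],[0,0,0,0],[0,0,0,0]]]'
```

```text
clock: 16.53
tcp_pos: [0.5093, 0.0008, -0.0217]
ee_rot: [[0.985, -0.173, -0.001], [-0.173, -0.985, -0.0], [-0.001, 0.0, -1.0]]
force: [-1.9, 0.5, 4.6]
gripper_width: 0.0379
finger_force: 61.2
```

The shim has gone past the jam point with low force, so the middle foot is the hanging one. I'll push it on in.

```bash
python3 -m crank '[[[4.9,-0.85,0,0],[4.9,-0.85,0,0],[4.9,-0.85,0,0],[4.9,-0.85,0,0],[4.9,-0.85,0,0],[4.9,-0.85,0,0],[4.9,-0.85,0,0],[0,0,0,0]]]';  python3 -m crank '[[[3.9,-0.7,0,0],[3.9,-0.7,0,0],[3.9,-0.7,0,0],[0,0,0,0]]]'
```

```text
clock: 17.2
tcp_pos: [0.5442, -0.0052, -0.0217]
ee_rot: [[0.985, -0.173, -0.001], [-0.173, -0.985, -0.0], [-0.001, 0.0, -1.0]]
force: [-1.4, -1.0, 4.8]
gripper_width: 0.038
finger_force: 61.1
clock: 17.53
tcp_pos: [0.5556, -0.0073, -0.0217]
ee_rot: [[0.985, -0.173, -0.001], [-0.173, -0.985, -0.0], [-0.001, 0.0, -1.0]]
force: [-2.4, 0.2, 4.4]
gripper_width: 0.038
finger_force: 61.2
```

```bash
python3 -m crank '[[[3.9,-0.7,0,0],[3.9,-0.7,0,0],[3.9,-0.7,0,0],[0,0,0,0]]]';  python3 -m crank '[[[3,-0.5,0,0],[3,-0.5,0,0],[0,0,0,0]]]'
```

```text
clock: 17.87
tcp_pos: [0.5674, -0.0094, -0.0217]
ee_rot: [[0.985, -0.173, -0.001], [-0.173, -0.985, -0.0], [-0.001, 0.0, -1.0]]
force: [-1.6, -0.1, 3.7]
gripper_width: 0.0381
finger_force: 61.2
clock: 18.12
tcp_pos: [0.5731, -0.0104, -0.0217]
ee_rot: [[0.985, -0.173, -0.001], [-0.173, -0.985, -0.0], [-0.001, 0.0, -1.0]]
force: [-3.1, -0.8, 5.0]
gripper_width: 0.0382
finger_force: 61.2
```

```bash
python3 -m crank '[[[3,-0.5,0,0],[3,-0.5,0,0],[3,-0.5,0,0],[0,0,0,0]]]';  python3 -m crank '[[[3,-0.5,0,0],[3,-0.5,0,0],[0,0,0,0]]]'
```

```text
clock: 18.45
tcp_pos: [0.5822, -0.0118, -0.0217]
ee_rot: [[0.985, -0.173, -0.001], [-0.173, -0.985, -0.0], [-0.001, 0.0, -1.0]]
force: [-1.9, 0.5, 4.6]
gripper_width: 0.0379
finger_force: 61.2
clock: 18.7
tcp_pos: [0.5882, -0.0128, -0.0217]
ee_rot: [[0.985, -0.173, -0.001], [-0.173, -0.985, -0.0], [-0.001, 0.0, -1.0]]
force: [-2.7, 0.4, 4.7]
gripper_width: 0.0379
finger_force: 61.2
```

```bash
python3 -m crank '[[[3,-0.5,0,0],[3,-0.5,0,0],[0,0,0,0]]]';  python3 -m crank '[[[3,-0.5,0,0],[3,-0.5,0,0],[0,0,0,0]]]';  python3 -m crank '[[[3,-0.5,0,0],[3,-0.5,0,0],[0,0,0,0]]]'
```

```text
clock: 18.95
tcp_pos: [0.5931, -0.0138, -0.0218]
ee_rot: [[0.985, -0.173, -0.003], [-0.173, -0.985, -0.0], [-0.003, 0.001, -1.0]]
force: [-6.0, 0.6, 7.3]
gripper_width: 0.0379
finger_force: 61.5
clock: 19.2
tcp_pos: [0.5976, -0.0148, -0.0218]
ee_rot: [[0.985, -0.174, -0.006], [-0.174, -0.985, -0.0], [-0.006, 0.001, -1.0]]
force: [-10.2, 1.3, 11.6]
gripper_width: 0.0379
finger_force: 61.9
clock: 19.45
tcp_pos: [0.6021, -0.0158, -0.0218]
ee_rot: [[0.985, -0.174, -0.009], [-0.174, -0.985, -0.0], [-0.008, 0.002, -1.0]]
force: [-14.3, 2.5, 14.1]
gripper_width: 0.0382
finger_force: 62.3
```

```bash
python3 -m crank '[[[3,-0.5,0,0],[3,-0.5,0,0],[0,0,0,0]]]';  python3 -m crank '[[[3,-0.5,0,0],[0,0,0,0],[0,0,0,0]]]'
```

```text
clock: 19.7
tcp_pos: [0.6066, -0.0168, -0.0218]
ee_rot: [[0.985, -0.174, -0.011], [-0.174, -0.985, -0.0], [-0.011, 0.002, -1.0]]
force: [-18.0, 4.0, 18.6]
gripper_width: 0.0378
finger_force: 62.6
clock: 19.95
tcp_pos: [0.6087, -0.0172, -0.0218]
ee_rot: [[0.985, -0.174, -0.013], [-0.174, -0.985, -0.0], [-0.012, 0.002, -1.0]]
force: [-20.7, 4.5, 20.9]
gripper_width: 0.038
finger_force: 62.8
```

Wedged at about 20 N. Release, lift straight up and check.

```bash
python3 -m crank '[[[0,0,0,0],[0,0,0,0],[0,0,0,0],[0,0,0,0],[0,0,5,0],[0,0,15,0],[0,0,30,0],[0,0,40,0],[-10,0,40,0],[-30,5,20,0],[-30,5,0,0],[0,0,0,0]]]' 0.6
python3 - <<'E'
from h import *
c=cam("wrist"); 
d=cam("scene"); 
a=cv2.resize(c["img"],(400,300)); b=cv2.resize(d["img"][200:335,200:380],(400,300),interpolation=cv2.INTER_CUBIC)
cv2.imwrite("pics/fin.png",np.hstack([a,b])[:,:,::-1])
hsv=cv2.cvtColor(c["img"],cv2.COLOR_RGB2HSV)
m=((hsv[...,0]<14)&(hsv[...,1]>190)&(hsv[...,2]>90)).astype(np.uint8)
n,l,st,ce=cv2.connectedComponentsWithStats(m)
xv=np.array([.9853,-.1706]);yv=np.array([.1706,.9853]);M=np.array([.6918,-.0324])
for i in range(1,n):
    if st[i,4]>800:
        ys,xs=np.nonzero(l==i); P=np.array([wp(c,x,y,.014)[:2] for x,y in zip(xs[::3],ys[::3])])-M
        Q=np.stack([P@xv,P@yv],1)*1000; print(st[i],Q.min(0),Q.max(0),cv2.minAreaRect(Q.astype(np.float32)))
s=ctrl.read_state(); print(s["clock"],s["tcp_pos"],s["gripper_width"],s["force"])
E
```

```text
clock: 20.95
tcp_pos: [0.5421, -0.007, 0.1303]
ee_rot: [[0.985, -0.174, 0.001], [-0.174, -0.985, 0.002], [0.001, -0.002, -1.0]]
force: [-1.1, -0.1, -2.3]
gripper_width: 0.0509
finger_force: 0.0
21.05 [ 0.54514308 -0.00738301  0.1293039 ] 0.05097838141493904 [ 0.28352518 -0.50380376  0.29966995]
```

View pics/fin.png

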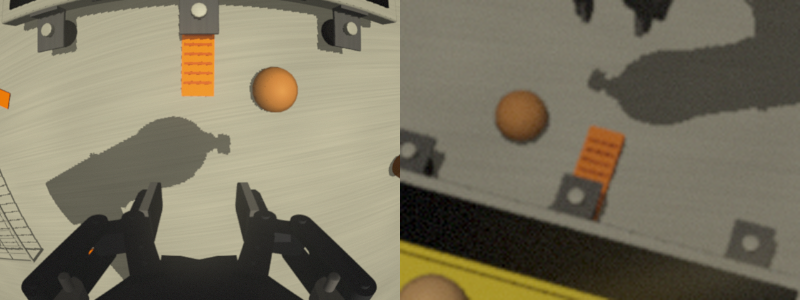

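The shim goes straight in, centred under the middle bracket. The bun hasn't moved and the gripper is clear. Quick check of its depth before handing in.

Run:
```python
from h import *
c=cam("wrist"); xv=np.array([.9853,-.1706]);yv=np.array([.1706,.9853]);M=np.array([.6918,-.0324])
e=[]
for u,v,z in [(291,154,.016),(342,154,.016),(290,60,.011),(342,60,.011),(318,16,.05)]:
    p=wp(c,u,v,z)[:2]-M; print((p@xv*1000).round(1),(p@yv*1000).round(1))
```

```text
-96.0 20.2
-96.1 -18.8
-22.5 20.7
-22.7 -18.9
2.2 -0.8
```

```bash
python3 -c "
from rig import ctrl
print(ctrl.sign_off())"
```

```text
the job is handed in; nothing more can be done
None
```

The shim is wedged under the middle front foot, the one that hung clear: it is centred, its tip is about 93 mm past the foot's centre, it took a push of about 20 N to seat, and the gripper is clear. I handed the job in at about 21 s of the 67 s allowed. The bun is unmoved; I didn't re-measure the bottle, tumbler and jar, but the arm never went near them.

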